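# Rock a seized plug out of the dry-block heater

## Task

The blue-knobbed plug has seized in the well of the dry-block heater, gripped by the two gummed-up orange shoes. Rock it from side to side, towards one shoe and then the other, until both have given way, then draw it out and stand it upright on the floor of the white tray. Leave the tape roll, tin, timer and vial where they are.

Things in the scene. Friction and masses are not known exactly. Their poses are not given: they have to be found in the camera images.
- heater: Dry-block heater, fixed: white housing 150 (x) x 170 (y) mm, aluminium block 104 x 140 mm on it with its top 60 mm above the worktop. Origin: centre of its underside, straight below the middle of the well; z up. The orange shoes lie on its +y and -y sides, so the plug is rocked along this y (turning about x). Steel guides and stops round the shoes are at most 76 mm high.
- well_floor (a point): Middle of the flat floor of the heater's round well, 24 mm above the worktop. The lowest 10 mm of the well is 27 mm wide (1.5 mm play round the plug's foot, which stands here), above that 37 mm wide up to its mouth 36 mm above the floor.
- plug_mid (a point): Centre, 49 mm above the foot, of the loose steel plug, 98 mm tall, 0.15 kg, round about its z axis (up). From the foot up: flat foot 24 mm wide and 6 mm high; shaft 20 mm wide to 40 mm; collar 34 mm wide from 40 to 48 mm; neck 18 mm wide to 68 mm; blue knob, 26 mm wide, to 98 mm. Leaned 0.13 rad about its foot (6 mm at the collar, 11 mm at the knob) it pushes a shoe right back.
- plug_knob (a point): Centre of the plug's blue knob, where it is gripped: 83 mm above the foot. The knob is a round cylinder 26 mm wide and 30 mm high.
- shoe_a_lip (a point): Middle of the upper inner edge of the orange shoe on the heater's +y side; moves with the shoe. The shoe is 32 mm wide along x, top 83 mm above the worktop. Its inward lip, 6.5 mm thick, at first overhangs the plug's collar by 4 mm with 4.5 mm of air between, so a straight pull jams. Below the lip its upright face stands about 0.5 mm from the collar: a leaning plug pushes it outward.
- shoe_b_lip (a point): The same point on the like shoe on the heater's -y side.
- shoe_a (a joint): Outward travel (m) of the shoe on the heater's +y side, 0 to 0.0055 (end stop). It slides stiffly (6 N of friction, no spring) and stays where it is pushed. The plug passes between the lips once the two travels add up to over 0.008; with both shoes fully back it comes straight up with 1.5 mm to spare on each side.
- shoe_b (a joint): The same for the shoe on the heater's -y side, which travels towards -y.
- tray: Fixed white open tray, 140 (x) x 180 (y) mm outside, walls 4 mm thick and 22 mm high, flat inner floor 4 mm above the worktop. Origin: centre of its underside.
- tape_roll: Roll of cream tape lying flat, 75 mm across, 19 mm high; bystander. Origin: centre of its underside.
- septa_tin: Round white tin, 64 mm across, 30 mm high; bystander. Origin: centre of its underside.
- timer: Grey timer, 62 x 62 x 18 mm; bystander. Origin: centre of its underside.
- vial_05: Brown glass vial with black cap, 27 mm across, 98 mm tall; bystander, standing. Origin: centre of its underside.
Mind the look-alikes: they are no part of the job. Leave any purple look-alike of the part that bears plug_mid alone.

How it is judged:
By the outcome, as a careful person would: the job done as asked, in the order asked, and still so for the second after the job is handed in, with the robot touching nothing.
It also fails if it takes over 40 s, if anything falls off the work surface, if the arm or the gripper's body presses on something with over 40 N, if the wrist force passes 120 N, or if a joint passes its speed limit or range.

## Robot

A 6-joint arm with a two-finger parallel gripper is mounted at the origin on a cart in front of the work surface, level with it; the furniture and walls round the work are solid. World frame = base frame: x ahead of the robot, y to its left, z up, the work surface at z = 0. Lengths are in m, angles in rad, forces in N, time in s.
With the tool pointing down it reaches from about 0.35 to 0.775 m from the base axis. Payload 5.5 kg.
Tool frame: the origin (TCP) lies at the very end of the fingers, on their centre line; the grasp point (between the pads) lies 19 mm behind it (env.grip_point_offset is the distance from the TCP to the grasp point, in m); z points along the fingers, y is the line along which they close (so a half turn about z gives the same grasp; the last joint's range is limited). The gripper opens to 85 mm and grips with 20 to 120 N. Pads are 22 mm wide; open, the fingers measure 114 mm over their backs; the gripper's body (76 mm by 85 mm) begins 54 mm behind the grasp point. The pads swing forward as they close: fully open they stand 13 mm farther back than shut.
Start: joints at [-1.461, 0.313, 0.046, 1.304, 0, 1.431], TCP at [0.142, -0.557, 0.194] pointing down, gripper open.
Joint ranges: [-2.76, 2.76], [-0.86, 1.69], [-1.03, 1.26], [-2.2, 2.34], [-1.47, 1.5], [-3.14, 3.14]. Speed limits (rad/s): [2.57, 2.57, 3.14, 3.14, 3.14, 3.14].

## Interface

Orientations are given as a unit quaternion [w, x, y, z].
In Python, from workcell import sensors, imaging, workorder, env gives the robot as it stands.
- The arm moves only by the shell command python3 -m handwheel 'ROWS' [FORCE]. ROWS is JSON, a list of rows, each a list of 5 numbers: the shift along the tool's x, y, z in mm, then the turn about the tool's z in rad, then the opening, from 0 (shut) to 1 (fully open). A call has 1 to 8 rows; each row is the pose to reach, as a shift and turn from the pose commanded when the call began, along the tool's axes at that moment; what a row does not reach only later rows make up. A row lasts 1/10 s, in which the tool goes at most 50 mm and 8.59 degrees, less where a joint would pass 70% of its speed; a pose out of reach is approached as far as the arm can. A call with a gripper value outside its range is refused whole. The fingers move at their own pace and stop on an object; FORCE is the grip in N (left out, the last holds). Time passes only in rows, so rows that repeat a pose let the fingers close. It gives the time, the measured TCP pose, the force, the opening and the grip force at its end, in the units of the state.
- sensors.get_state(): the state, without advancing time (a new reading comes with each control period).
- imaging.read_camera(name): name is "side" or "top" or "wrist"; returns a dict with "color" (480x640x3 uint8, blue, green, red), "z_map" (480x640 float32, m along the optical axis (not along the pixel's ray), 0 where there is no reading), "fx", "fy", "cx", "cy" (pixels), "k1" (the pictures are not rectified: a ray, as slopes to the right and down, at radius r is drawn at 1 + k1 r^2 times it, then the intrinsics apply), "xyz" and "rotation" of the camera in the world. Camera axes: x right, y down, z forward; pixel columns grow to the right and rows downward; lengths in m; the calibration is good to about 2 mm. A picture is of the moment at which its call begins.
- workorder.hand_in(): hands the job in; it is judged then, once.
The state is a dict: "clock": time; "joint_pos": joint angles; "qvel": joint speeds; "tau": joint torques, N m; "tcp_pos": TCP position; "orientation": TCP orientation; "wrist_force": force on the tool from outside, world axes, zero at the start; "ft_torque": the same for the moment, N m; "finger_gap": finger opening in m; "grip_force": force on a finger pad.
Only numpy, scipy, OpenCV 4.12 (cv2) and the standard library are available. Lean on these libraries where they do the work, as an engineer would, in place of code of your own. Each camera call takes 0.05 s, during which the arm holds its last target. There are 200 camera calls.

## Working session

There is one attempt and no reset: what is moved stays moved. The work goes in short steps, Python scripts to look and compute and a shell command to move; the robot and the scene stay as the last step left them, time stands still between calls to the robot, and variables do not carry over. Pictures are saved under pics/ and viewed, at most 11 in all, crops included, and the job is handed in when it is done.

```bash
mkdir -p pics; ls
cat > h.py <<'E'
import numpy as np, cv2
from workcell import sensors, imaging, workorder, env
def snap(n,f):
    c=imaging.read_camera(n); cv2.imwrite(f'pics/{f}.png',c['color']); np.savez(f'pics/{f}.npz',**c); return c
def load(f): return dict(np.load(f'pics/{f}.npz'))
def px(c,u,v,z=None,plane=None):
    K=np.array([[c['fx'],0,c['cx']],[0,c['fy'],c['cy']],[0,0,1]],float)
    d=np.array([(u-c['cx'])/c['fx'],(v-c['cy'])/c['fy']]); s=d.copy()
    for _ in range(20): s=d/(1+c['k1']*(s@s))
    ray=np.array(c['rotation'])@np.array([*s,1]); o=np.array(c['xyz'])
    if plane is not None: return o+ray*(plane-o[2])/ray[2]
    if z is None: z=np.median(c['z_map'][int(v)-1:int(v)+2,int(u)-1:int(u)+2])
    return o+ray*z
E
python3 - <<'E'
from h import *
for n in ('top','side'):
    c=snap(n,n+'0'); print(n,c['xyz'],np.round(c['rotation'],3).tolist(),c['fx'],c['k1'])
print(sensors.get_state())
E
```

```text
pics
top [0.50435129 0.02451724 0.95651891] [0.012, -0.7, 0.714, -0.007] 439.4702963470819 0.01685079760681566
side [-0.50664867  0.30672096  0.68869951] [0.312, -0.535, 0.677, -0.397] 605.821676846374 -0.027430132233412598
{'clock': 0.1, 'joint_pos': array([-1.46059053e+00,  3.13966579e-01,  4.50818889e-02,  1.30358938e+00,
        1.42253449e-05,  1.43121316e+00]), 'qvel': array([ 0.00048642, -0.00357345,  0.00251488,  0.00104513,  0.00148595,
       -0.00161596]), 'tau': array([ 7.74254186e-04, -4.81726599e+01,  2.99243134e+01,  1.27136262e-02,
       -1.43117654e-04, -7.45216710e-06]), 'tcp_pos': array([ 0.142087  , -0.55663428,  0.19307023]), 'orientation': array([-8.38676359e-04,  9.92210469e-01,  1.24569989e-01,  1.94333746e-05]), 'wrist_force': array([ 0.13349938, -0.96166608,  0.14148242]), 'ft_torque': array([ 0.03425442,  0.05876568, -0.04329928]), 'grip_force': 0.0, 'finger_gap': 0.08527179201212708}
```

View pics/top0.png

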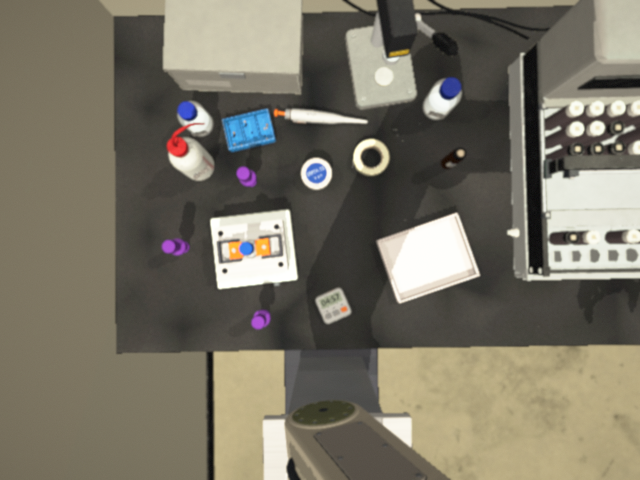

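View pics/side0.png

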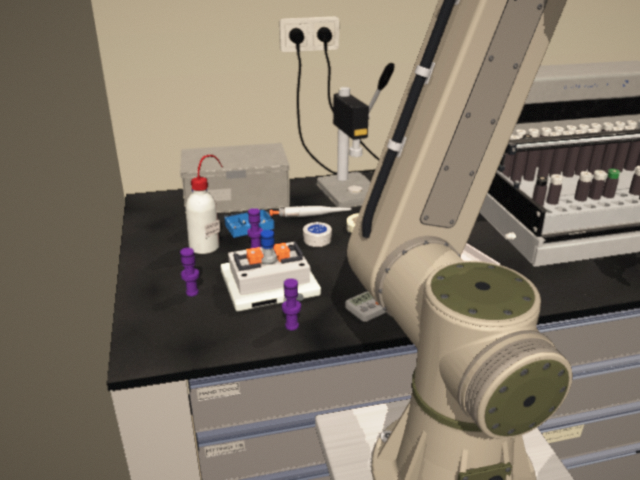

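The top view shows the heater at about (253,248) with the blue knob at (247,249) and the shoes running left and right. The tray is at (428,257), with purple look-alikes at (246,176), (175,247) and (261,319). The side view agrees with this.

Run:
```python
from h import *
c=load('top0'); im=c['color']
a=cv2.resize(im[205:295,203:303],None,fx=5,fy=5,interpolation=cv2.INTER_CUBIC)
cv2.imwrite('pics/crop1.png',a)
hsv=cv2.cvtColor(im,cv2.COLOR_BGR2HSV)
def blob(mask,box):
    m=np.zeros(mask.shape,np.uint8);x0,y0,x1,y1=box;m[y0:y1,x0:x1]=mask[y0:y1,x0:x1]
    return m
b=blob(cv2.inRange(hsv,(100,120,60),(125,255,255)),(235,235,262,262)); ys,xs=np.nonzero(b)
print('knob px',xs.mean(),ys.mean(),len(xs),px(c,xs.mean(),ys.mean(),plane=.115),px(c,xs.mean(),ys.mean()))
o=blob(cv2.inRange(hsv,(5,120,100),(20,255,255)),(210,225,295,270)); ys,xs=np.nonzero(o)
for s in (xs<247,xs>247): print('shoe',px(c,xs[s].mean(),ys[s].mean(),plane=.083))
w=blob(cv2.inRange(hsv,(0,0,140),(180,70,255)),(370,205,485,305))
r=cv2.minAreaRect(max(cv2.findContours(w,0,2)[0],key=cv2.contourArea)); print('tray',r,px(c,*r[0],plane=.015),[px(c,*p,plane=.02)[:2].round(3) for p in cv2.boxPoints(r)])
w=blob(cv2.inRange(hsv,(0,0,140),(180,70,255)),(200,200,303,295))
r=cv2.minAreaRect(max(cv2.findContours(w,0,2)[0],key=cv2.contourArea)); print('heater',r,[px(c,*p,plane=.03)[:2].round(3) for p in cv2.boxPoints(r)])
from scipy.spatial.transform import Rotation as R
q=sensors.get_state()['orientation'];print(R.from_quat(np.roll(q,-1)).as_matrix().round(3))
```

```text
Traceback (most recent call last):
  File "h.py", line 10, in px
    ray=np.array(c['rotation'])@np.array([*s,1]); o=np.array(c['xyz'])
        ~~~~~~~~~~~~~~~~~~~~~~~^~~~~~~~~~~~~~~~~
ValueError: matmul: Input operand 1 has a mismatch in its core dimension 0, with gufunc signature (n?,k),(k,m?)->(n?,m?) (size 3 is different from 4)
```

View pics/crop1.png

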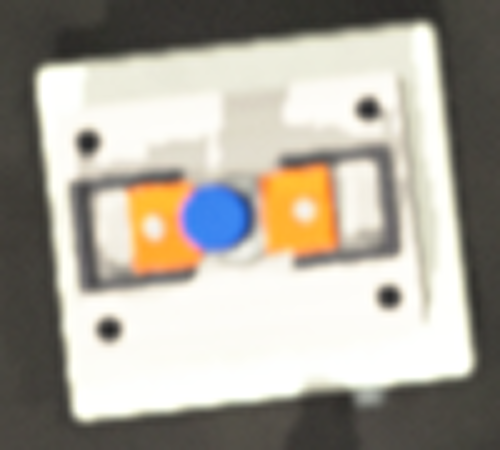

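The crop shows the knob at (217,217) and the orange shoes at (165,228) and (300,208), so the heater is yawed about 0.12 rad.

```bash
sed -i "s/ray=np.array(c\['rotation'\])@/ray=Rot.from_quat(np.roll(c['rotation'],-1)).as_matrix()@/; 1a from scipy.spatial.transform import Rotation as Rot" h.py
python3 - <<'E'
from h import *
c=load('top0'); im=c['color']
hsv=cv2.cvtColor(im,cv2.COLOR_BGR2HSV)
def blob(mask,box):
    m=np.zeros(mask.shape,np.uint8);x0,y0,x1,y1=box;m[y0:y1,x0:x1]=mask[y0:y1,x0:x1]
    return m
b=blob(cv2.inRange(hsv,(100,120,60),(125,255,255)),(235,235,262,262)); ys,xs=np.nonzero(b)
print('knob px',xs.mean(),ys.mean(),len(xs),px(c,xs.mean(),ys.mean(),plane=.118),px(c,xs.mean(),ys.mean()))
d=[px(c,203+u/5,205+v/5,plane=.083) for u,v in ((153,228),(305,209))]; e=d[0]-d[1]
print('dots',d,'mid',(d[0]+d[1])/2,'yaw',np.arctan2(-e[0],e[1]))
for nm,box,h in (('tray',(370,205,485,305),.022),('heater',(200,200,303,295),.03)):
    w=blob(cv2.inRange(hsv,(0,0,140),(180,70,255)),box)
    r=cv2.minAreaRect(max(cv2.findContours(w,0,2)[0],key=cv2.contourArea)); print(nm,r,px(c,*r[0],plane=h),[px(c,*p,plane=h)[:2].round(3).tolist() for p in cv2.boxPoints(r)])
q=sensors.get_state()['orientation'];print(Rot.from_quat(np.roll(q,-1)).as_matrix().round(3))
E
```

```text
knob px 246.0236220472441 248.07874015748033 127 [0.5139612  0.17029944 0.118     ] [0.51391094 0.16953711 0.12238481]
dots [array([0.50980925, 0.20115445, 0.083     ]), array([0.51624118, 0.14059587, 0.083     ])] mid [0.51302521 0.17087516 0.083     ] yaw 0.10581335489808522
tray ((427.7318420410156, 257.66973876953125), (68.1116943359375, 87.59294128417969), 70.90650939941406) [ 0.48762752 -0.19828858  0.022     ] [[0.528, -0.088], [0.585, -0.265], [0.448, -0.308], [0.391, -0.132]]
heater ((253.39285278320312, 250.20083618164062), (74.34257507324219, 81.38236999511719), 83.38654327392578) [0.5102067  0.17011846 0.03      ] [[0.58, 0.264], [0.597, 0.092], [0.441, 0.077], [0.424, 0.247]]
[[ 0.969  0.247 -0.   ]
 [ 0.247 -0.969  0.002]
 [ 0.    -0.002 -1.   ]]
```

```bash
python3 -m handwheel '[[357,-277,-10,-1.2,1],[357,-277,-10,-1.2,1],[357,-277,-10,-1.2,1],[357,-277,-10,-1.2,1],[357,-277,-10,-1.2,1],[357,-277,-10,-1.2,1],[357,-277,-10,-1.2,1],[357,-277,-10,-1.2,1]]' 20
cat >> h.py <<'E'
def go(x,y,z,yaw):
    "tool-axis shift (mm) and turn from the measured pose to TCP x,y,z with tool-x yaw"
    s=sensors.get_state(); M=Rot.from_quat(np.roll(s['orientation'],-1)).as_matrix()
    d=M.T@(np.array([x,y,z])-s['tcp_pos'])*1000; w=np.arctan2(M[1,0],M[0,0])
    t=-(yaw-w); print('t',round(s['clock'],2),s['tcp_pos'].round(4),'yaw',round(w,3),'shift',d.round(1),'turn',round((t+np.pi)%(2*np.pi)-np.pi,3),'F',s['wrist_force'].round(1),'j',s['joint_pos'].round(2))
E
python3 -c "
from h import *; go(.514,.170,.20,1.676)"
```

```text
clock: 0.9
tcp_pos: [0.3884, -0.2397, 0.2026]
orientation: [-0.0, 0.747, 0.665, -0.0]
wrist_force: [0.7, -1.0, -0.0]
finger_gap: 0.0851
grip_force: 0.0
t 0.9 [ 0.3884 -0.2397  0.2026] yaw 1.456 shift [421.4  77.7   2.6] turn -0.22 F [ 0.7 -1.  -0. ] j [-0.73  0.08 -0.22  1.27 -0.    0.96]
```

```bash
python3 -m handwheel '[[421,78,0,-0.22,1],[421,78,0,-0.22,1],[421,78,0,-0.22,1],[421,78,0,-0.22,1],[421,78,0,-0.22,1],[421,78,0,-0.22,1],[421,78,0,-0.22,1],[421,78,0,-0.22,1]]' 20; python3 -m handwheel '[[0,0,0,0,1]]'; 
python3 -c "
from h import *; go(.514,.170,.20,1.676)"
```

```text
clock: 1.7
tcp_pos: [0.5075, 0.1422, 0.2024]
orientation: [0.0, 0.671, 0.741, -0.0]
wrist_force: [2.0, -1.4, -0.4]
finger_gap: 0.0854
grip_force: 0.0
clock: 1.8
tcp_pos: [0.5082, 0.1454, 0.2018]
orientation: [-0.001, 0.669, 0.744, 0.0]
wrist_force: [-0.1, -0.2, 0.1]
finger_gap: 0.0853
grip_force: 0.0
t 1.8 [0.5082 0.1454 0.2018] yaw 1.677 shift [23.9  8.4  1.9] turn 0.001 F [-0.1 -0.2  0.1] j [ 0.13  0.22 -0.06  1.29  0.    1.59]
```

```bash
python3 -m handwheel '[[24,8,2,0,1],[24,8,2,0,1],[24,8,2,0,1]]'
python3 - <<'E'
from h import *
c=snap('wrist','w1'); print(c['xyz'],c['rotation'])
go(.514,.170,.20,1.676)
b=cv2.inRange(cv2.cvtColor(c['color'],cv2.COLOR_BGR2HSV),(100,120,60),(125,255,255)); n,l,s,ce=cv2.connectedComponentsWithStats(b); 
for i in range(1,n):
    if s[i,4]>100: print(s[i],ce[i],px(c,*ce[i],plane=.122),px(c,*ce[i]))
E
```

```text
clock: 2.1
tcp_pos: [0.5126, 0.1644, 0.2002]
orientation: [-0.0, 0.671, 0.741, -0.001]
wrist_force: [0.5, -0.3, 0.1]
finger_gap: 0.0859
grip_force: 0.0
[0.50600198 0.24013452 0.38052106] [0.15165625 0.98718345 0.04926153 0.00652045]
t 2.15 [0.5126 0.164  0.2004] yaw 1.67 shift [5.8 2.  0.4] turn -0.006 F [ 0.6  0.1 -0.3] j [ 0.16  0.24 -0.04  1.3  -0.    1.63]
[ 516  164   76   96 5722] [552.62775253 211.41978329] [0.69334506 0.19671711 0.122     ] [0.78049527 0.17651974 0.00173849]
[311 200  32  37 918] [325.91285403 218.40196078] [0.5159752  0.17290446 0.122     ] [0.5159808  0.17286666 0.12185464]
```

View pics/w1.png

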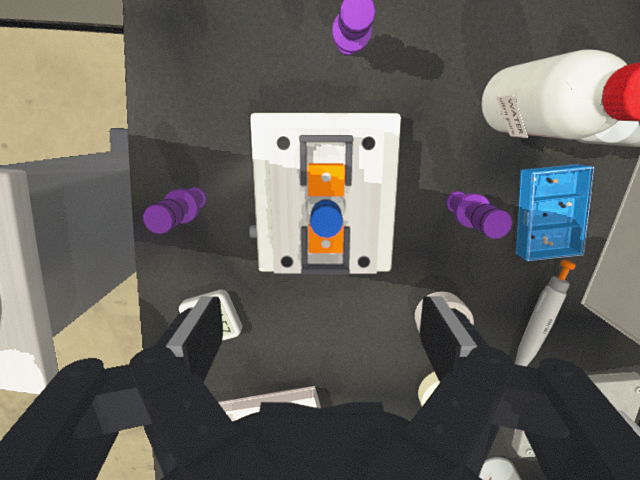

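The wrist view shows the blue knob at (326,218) between the shoes, with the fingers clear of the purple look-alikes on both sides.

```bash
python3 -m handwheel '[[3,2,50,0,1],[3,2,60,0,1],[3,2,60,0,1]]' ; 
python3 -c "
from h import *; go(.515,.171,.089,1.676)"
```

```text
clock: 2.45
tcp_pos: [0.5126, 0.1666, 0.139]
orientation: [-0.001, 0.672, 0.741, -0.002]
wrist_force: [-0.7, -0.2, -0.2]
finger_gap: 0.0857
grip_force: 0.0
t 2.45 [0.5126 0.1666 0.139 ] yaw 1.669 shift [ 4.2  3.  50. ] turn -0.007 F [-0.7 -0.2 -0.2] j [ 0.17  0.27 -0.15  1.16 -0.    1.64]
```

```bash
python3 -m handwheel '[[4,3,25,0,1],[4,3,50,0,1],[4,3,50,0,1],[4,3,50,0,0.5],[4,3,50,0,0.2],[4,3,50,0,0],[4,3,50,0,0],[4,3,50,0,0]]' 20; 
python3 -c "
from h import *; go(.515,.171,.089,1.676)"
```

```text
clock: 3.25
tcp_pos: [0.5177, 0.1723, 0.0914]
orientation: [0.0, 0.671, 0.741, 0.0]
wrist_force: [0.1, -0.6, 0.3]
finger_gap: 0.0123
grip_force: 0.0
t 3.25 [0.5177 0.1723 0.0914] yaw 1.67 shift [-1.  -2.8  2.4] turn -0.006 F [ 0.1 -0.6  0.3] j [ 0.17  0.31 -0.22  1.04 -0.    1.65]
```

Run:
```python
from h import *
c=snap('wrist','w2')
print(sensors.get_state()['finger_gap'],sensors.get_state()['grip_force'])
```

```text
0.0046061740741985295 0.0
```

View pics/w2.png

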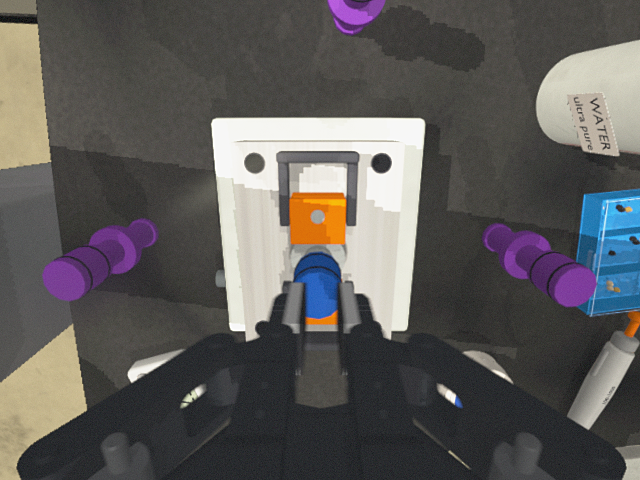

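The fingers read nearly shut while the knob at (320,285) still seems to stand beside them, so I'm checking the geometry.

Run:
```python
from h import *
c=snap('wrist','w3'); cv2.imwrite('pics/w3c.png',cv2.resize(c['color'][180:380,220:420],None,fx=3,fy=3))
s=sensors.get_state();print(s['finger_gap'],s['grip_force'],s['tcp_pos'])
for u,v in ((320,265),(320,290),(320,305),(300,300),(345,300),(300,320)): print(u,v,px(c,u,v).round(4))
M=Rot.from_quat(np.roll(c['rotation'],-1)).as_matrix()
for z in (0,.019,.03):
    p=M.T@(s['tcp_pos']+[0,0,z]-c['xyz']); print(z,c['cx']+c['fx']*p[0]/p[2],c['cy']+c['fy']*p[1]/p[2])
```

```text
-9.453611242143028e-05 0.0 [0.5174528  0.17224588 0.09096893]
320 265 [0.5166 0.1829 0.1137]
320 290 [0.5176 0.1737 0.1225]
320 305 [0.5183 0.1656 0.1223]
300 300 [0.5088 0.1816 0.1488]
345 300 [0.5276 0.1796 0.1417]
300 320 [0.5097 0.1818 0.1639]
0 319.739550637852 267.1734132065294
0.019 319.6043604815089 281.54154306016875
0.03 319.51262624624223 291.29113903659265
```

View pics/w3c.png

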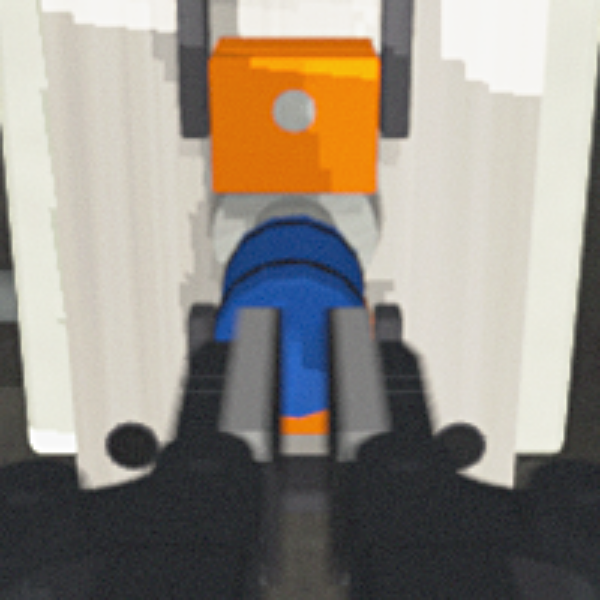

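Run:
```python
from h import *
c=snap('wrist','w4'); s=sensors.get_state();print(s['finger_gap'],s['tcp_pos'],c['xyz'])
o=load('w1')
for v in range(270,345,6): print(v,[px(c,u,v)[[0,1,2]].round(3).tolist() for u in (300,308,320,332,340)])
print('open view'); 
for u,v in ((195,330),(210,310),(215,300),(215,340),(190,350)): print(u,v,px(o,u,v).round(3))
```

```text
0.00012709237683488142 [0.51741687 0.17223801 0.09087244] [0.51064719 0.24781736 0.27134225]
270 [[0.507, 0.179, 0.112], [0.511, 0.182, 0.119], [0.517, 0.183, 0.119], [0.523, 0.182, 0.116], [0.528, 0.177, 0.103]]
276 [[0.507, 0.179, 0.12], [0.511, 0.181, 0.123], [0.517, 0.181, 0.123], [0.522, 0.181, 0.122], [0.527, 0.178, 0.112]]
282 [[0.508, 0.177, 0.122], [0.511, 0.182, 0.132], [0.517, 0.182, 0.132], [0.522, 0.183, 0.132], [0.527, 0.178, 0.121]]
288 [[0.508, 0.174, 0.122], [0.512, 0.182, 0.138], [0.517, 0.183, 0.138], [0.522, 0.183, 0.138], [0.527, 0.176, 0.123]]
294 [[0.508, 0.178, 0.136], [0.512, 0.182, 0.144], [0.517, 0.183, 0.144], [0.522, 0.183, 0.144], [0.526, 0.179, 0.136]]
300 [[0.509, 0.178, 0.142], [0.512, 0.182, 0.149], [0.517, 0.183, 0.149], [0.521, 0.183, 0.15], [0.525, 0.179, 0.142]]
306 [[0.509, 0.178, 0.147], [0.512, 0.182, 0.154], [0.517, 0.182, 0.154], [0.521, 0.183, 0.153], [0.525, 0.179, 0.147]]
312 [[0.509, 0.178, 0.152], [0.512, 0.182, 0.158], [0.517, 0.183, 0.159], [0.521, 0.183, 0.158], [0.525, 0.18, 0.152]]
318 [[0.509, 0.178, 0.156], [0.512, 0.182, 0.163], [0.517, 0.182, 0.162], [0.521, 0.183, 0.162], [0.525, 0.179, 0.156]]
324 [[0.51, 0.183, 0.168], [0.513, 0.182, 0.166], [0.517, 0.183, 0.167], [0.521, 0.183, 0.166], [0.523, 0.184, 0.168]]
330 [[0.51, 0.184, 0.174], [0.513, 0.183, 0.172], [0.517, 0.18, 0.166], [0.521, 0.184, 0.172], [0.523, 0.186, 0.174]]
336 [[0.51, 0.183, 0.176], [0.513, 0.183, 0.175], [0.517, 0.177, 0.166], [0.521, 0.184, 0.175], [0.523, 0.184, 0.175]]
342 [[0.51, 0.183, 0.178], [0.513, 0.183, 0.179], [0.517, 0.175, 0.166], [0.52, 0.184, 0.178], [0.523, 0.184, 0.179]]
open view
195 330 [0.47  0.171 0.28 ]
210 310 [0.47  0.169 0.263]
215 300 [0.47  0.17  0.257]
215 340 [0.472 0.155 0.263]
190 350 [0.47  0.167 0.286]
```

The wrist depth puts the shut fingertips at z≈0.125, just above the knob top. That is about 34 mm higher than the reported TCP, so I'll check the offset before going lower.

Run:
```python
from h import *
print({k:getattr(env,k) for k in dir(env) if not k.startswith('_')})
c=load('w4')
# tip edge: lowest finger z on the mid columns
for u in (312,316,320,324):
    print(u,[(v,round(float(px(c,u,v)[2]),4),round(float(px(c,u,v)[1]),4)) for v in range(272,284)])
# independent view of fingers from top camera
t=snap('top','top1'); s=snap('side','side1')
st=sensors.get_state(); 
for d in (t,s):
    M=Rot.from_quat(np.roll(d['rotation'],-1)).as_matrix(); p=M.T@(st['tcp_pos']-d['xyz']); print(d['cx']+d['fx']*p[0]/p[2],d['cy']+d['fy']*p[1]/p[2])
im=s['color']; cv2.imwrite('pics/side1c.png',cv2.resize(im[130:330,190:350],None,fx=3.5,fy=3))
```

```text
{'MotionError': <class 'workcell.MotionError'>, 'grip_point_offset': 0.0187}
312 [(272, 0.1214, 0.1822), (273, 0.1215, 0.1818), (274, 0.1218, 0.1814), (275, 0.122, 0.1809), (276, 0.122, 0.1805), (277, 0.1222, 0.18), (278, 0.1222, 0.1795), (279, 0.1225, 0.1791), (280, 0.1227, 0.1787), (281, 0.1233, 0.1785), (282, 0.1318, 0.1819), (283, 0.1335, 0.1823)]
316 [(272, 0.1212, 0.1823), (273, 0.1218, 0.1821), (274, 0.1219, 0.1816), (275, 0.122, 0.1811), (276, 0.122, 0.1806), (277, 0.1224, 0.1803), (278, 0.1226, 0.1798), (279, 0.1228, 0.1794), (280, 0.1227, 0.1789), (281, 0.1231, 0.1785), (282, 0.1314, 0.182), (283, 0.1332, 0.1823)]
320 [(272, 0.1219, 0.1828), (273, 0.1219, 0.1823), (274, 0.122, 0.1818), (275, 0.1221, 0.1813), (276, 0.1225, 0.1811), (277, 0.1227, 0.1806), (278, 0.1223, 0.1799), (279, 0.1222, 0.1794), (280, 0.1222, 0.1788), (281, 0.1226, 0.1785), (282, 0.1321, 0.1824), (283, 0.1337, 0.1827)]
324 [(272, 0.1217, 0.1829), (273, 0.1221, 0.1826), (274, 0.1221, 0.1821), (275, 0.1218, 0.1814), (276, 0.122, 0.181), (277, 0.1221, 0.1805), (278, 0.1225, 0.1802), (279, 0.1226, 0.1797), (280, 0.1224, 0.1791), (281, 0.1226, 0.1787), (282, 0.1314, 0.1823), (283, 0.1335, 0.1828)]
247.46647539178122 246.51231453264722
265.59507999754857 245.4361368366973
```

View pics/side1c.png

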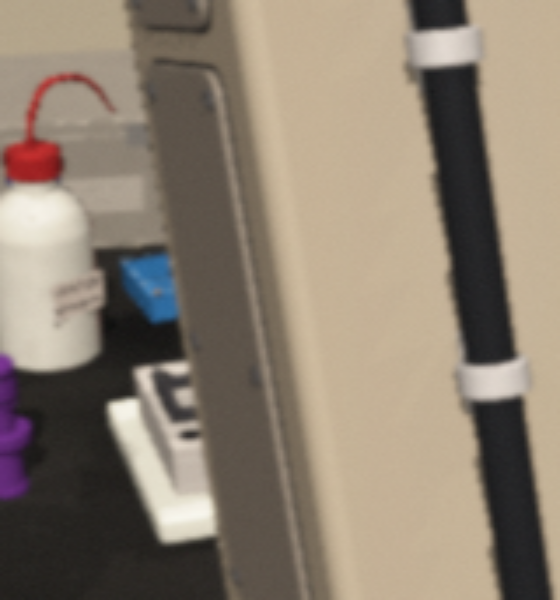

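The side view of the knob is blocked by the forearm. The wrist depth is clear, though: the shut tips are at z≈0.131 and the knob top at 0.122. The real tips are therefore about 40 mm above the reported TCP, so I'll open and go 40 mm lower.

```bash
python3 -m handwheel '[[0,0,0,0,0.7],[0,0,0,0,0.7],[0,0,0,0,0.7],[0,0,0,0,0.7],[0,0,0,0,0.7],[0,0,0,0,0.7]]' 20; python3 -m handwheel '[[0,0,15,0,0.7],[0,0,30,0,0.7],[0,0,30,0,0.7]]'
python3 - <<'E'
from h import *
c=snap('wrist','w5'); go(.517,.172,.051,1.676)
cv2.imwrite('pics/w5c.png',c['color'])
E
```

```text
clock: 4.1
tcp_pos: [0.5174, 0.1722, 0.0907]
orientation: [0.0, 0.671, 0.741, -0.0]
wrist_force: [0.5, -0.7, 0.8]
finger_gap: 0.0597
grip_force: 0.0
clock: 4.4
tcp_pos: [0.5157, 0.1719, 0.0589]
orientation: [-0.001, 0.671, 0.741, -0.001]
wrist_force: [-0.6, -0.6, 0.3]
finger_gap: 0.0602
grip_force: 0.0
t 4.45 [0.5164 0.172  0.06  ] yaw 1.67 shift [-0.1  0.6  9. ] turn -0.006 F [-0.3  0.3  0.2] j [ 0.17  0.33 -0.27  0.97 -0.    1.65]
```

View pics/w5c.png

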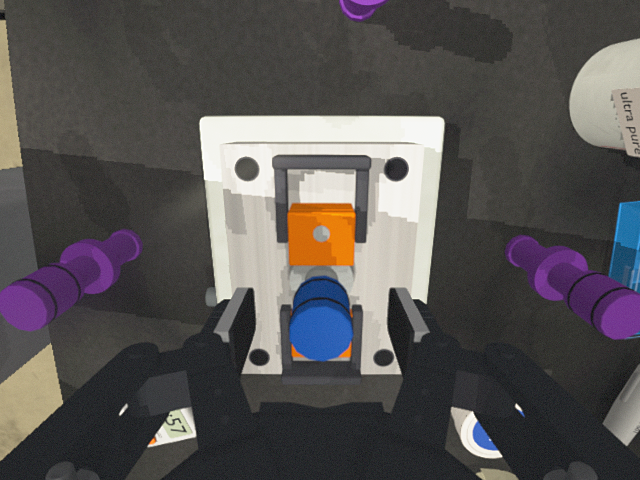

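The pads at (243,310) and (402,310) straddle the knob at (321,325) symmetrically. I'll go 10 mm lower and close.

```bash
python3 -m handwheel '[[0,0,10,0,0.5],[0,0,10,0,0],[0,0,10,0,0],[0,0,10,0,0],[0,0,10,0,0],[0,0,10,0,0]]' 30
python3 - <<'E'
from h import *
c=snap('wrist','w6'); go(.517,.172,.051,1.676); s=sensors.get_state(); print(s['finger_gap'],s['grip_force'])
for u in (300,320,340): print([(v,px(c,u,v)[1:].round(3).tolist()) for v in range(285,345,5)])
E
```

```text
clock: 5.05
tcp_pos: [0.5174, 0.1722, 0.0508]
orientation: [0.0, 0.671, 0.741, 0.0]
wrist_force: [0.5, 0.3, -1.5]
finger_gap: 0.0253
grip_force: 29.5
t 5.1 [0.5174 0.1722 0.0508] yaw 1.67 shift [-0.2 -0.4 -0.2] turn -0.006 F [ 0.3  0.5 -1.6] j [ 0.17  0.34 -0.28  0.95 -0.    1.65]
0.02521603582027734 29.509020745754242
[(285, [0.171, 0.073]), (290, [0.168, 0.073]), (295, [0.179, 0.099]), (300, [0.179, 0.104]), (305, [0.179, 0.108]), (310, [0.179, 0.112]), (315, [0.18, 0.117]), (320, [0.18, 0.12]), (325, [0.179, 0.122]), (330, [0.177, 0.123]), (335, [0.175, 0.123]), (340, [0.173, 0.123])]
[(285, [0.183, 0.096]), (290, [0.183, 0.101]), (295, [0.183, 0.105]), (300, [0.183, 0.109]), (305, [0.183, 0.113]), (310, [0.183, 0.118]), (315, [0.183, 0.121]), (320, [0.182, 0.122]), (325, [0.18, 0.123]), (330, [0.178, 0.123]), (335, [0.176, 0.123]), (340, [0.174, 0.123])]
[(285, [0.173, 0.073]), (290, [0.181, 0.095]), (295, [0.181, 0.101]), (300, [0.181, 0.105]), (305, [0.181, 0.109]), (310, [0.181, 0.113]), (315, [0.181, 0.117]), (320, [0.182, 0.121]), (325, [0.18, 0.122]), (330, [0.179, 0.123]), (335, [0.176, 0.123]), (340, [0.175, 0.123])]
```

```bash
python3 -m handwheel '[[3,0,0,0,0],[6,0,0,0,0],[8,0,0,0,0],[10,0,0,0,0],[12,0,0,0,0],[13,0,0,0,0],[13,0,0,0,0]]'
python3 - <<'E'
from h import *
c=snap('wrist','w7'); go(.517,.172,.051,1.676); s=sensors.get_state(); print(s['finger_gap'],s['grip_force'],s['ft_torque'])
for n in ('w6','w7'):
    d=load(n); h=cv2.cvtColor(d['color'],cv2.COLOR_BGR2HSV); b=cv2.inRange(h,(5,120,100),(20,255,255)); b[:, :250]=0;b[:,400:]=0
    k,l,st,ce=cv2.connectedComponentsWithStats(b)
    for i in range(1,k):
        if st[i,4]>150: print(n,st[i],px(d,st[i,0]+st[i,2]/2,st[i,1]+st[i,3],plane=.083).round(4), px(d,*ce[i],plane=.083).round(4))
E
```

```text
clock: 5.8
tcp_pos: [0.5161, 0.1832, 0.051]
orientation: [0.002, 0.672, 0.741, -0.002]
wrist_force: [-0.2, -8.3, 1.8]
finger_gap: 0.0248
grip_force: 29.8
t 5.85 [0.5161 0.1832 0.051 ] yaw 1.669 shift [-11.2  -0.2   0.1] turn -0.007 F [-0.1 -6.7  1.4] j [ 0.2   0.35 -0.27  0.95 -0.    1.67]
0.02515185841901493 29.828526377677917 [-1.59767424  0.1639125  -0.02505261]
w6 [ 282  207   72   66 4279] [0.5156 0.1827 0.083 ] [0.5136 0.1993 0.083 ]
w7 [ 282  218   72   66 4226] [0.5148 0.1881 0.083 ] [0.5131 0.2048 0.083 ]
w7 [288 358  62  26 713] [0.5209 0.1299 0.083 ] [0.5186 0.1346 0.083 ]
```

```bash
python3 -m handwheel '[[2,0,0,0,0],[2,0,0,0,0],[-4,0,0,0,0],[-10,0,0,0,0],[-15,0,0,0,0],[-19,0,0,0,0],[-22,0,0,0,0],[-24,0,0,0,0]]';python3 -m handwheel '[[-1,0,0,0,0],[-3,0,0,0,0],[-3,0,0,0,0]]'
python3 - <<'E'
from h import *
c=snap('wrist','w8'); go(.517,.172,.051,1.676); s=sensors.get_state(); print(s['finger_gap'],s['grip_force'],s['ft_torque'])
for n in ('w8',):
    d=load(n); h=cv2.cvtColor(d['color'],cv2.COLOR_BGR2HSV); b=cv2.inRange(h,(5,120,100),(20,255,255)); b[:, :250]=0;b[:,400:]=0
    k,l,st,ce=cv2.connectedComponentsWithStats(b)
    for i in range(1,k):
        if st[i,4]>50: print(n,st[i],px(d,st[i,0]+st[i,2]/2,st[i,1]+st[i,3],plane=.083).round(4), px(d,*ce[i],plane=.083).round(4))
E
```

```text
clock: 6.65
tcp_pos: [0.5182, 0.1629, 0.0511]
orientation: [-0.001, 0.671, 0.742, 0.001]
wrist_force: [-3.3, 7.4, 2.4]
finger_gap: 0.0253
grip_force: 30.0
clock: 6.95
tcp_pos: [0.5186, 0.16, 0.0511]
orientation: [-0.001, 0.671, 0.742, 0.001]
wrist_force: [-2.5, 7.4, 2.1]
finger_gap: 0.0251
grip_force: 29.9
t 7.0 [0.5186 0.16   0.0511] yaw 1.671 shift [12.1 -0.4  0.1] turn -0.005 F [-2.1  6.4  1.8] j [ 0.15  0.34 -0.29  0.95  0.    1.62]
0.025284938579055248 29.918020963668823 [ 1.53131592  0.57212008 -0.06076259]
w8 [ 281  171   74   65 4346] [0.5149 0.1884 0.083 ] [0.513  0.2033 0.083 ]
```

```bash
python3 -m handwheel '[[-1.5,0,0,0,0],[-1.5,0,0,0,0]]';python3 -m handwheel '[[-1.5,0,0,0,0],[-1.5,0,0,0,0]]';python3 -m handwheel '[[-1.5,0,0,0,0],[-1.5,0,0,0,0]]'
```

```text
clock: 7.2
tcp_pos: [0.5188, 0.1588, 0.0512]
orientation: [-0.001, 0.671, 0.742, 0.002]
wrist_force: [-1.8, 8.1, 2.5]
finger_gap: 0.0254
grip_force: 29.9
clock: 7.4
tcp_pos: [0.5189, 0.1577, 0.0513]
orientation: [-0.002, 0.671, 0.742, 0.002]
wrist_force: [-2.1, 8.1, 2.6]
finger_gap: 0.0255
grip_force: 30.1
clock: 7.6
tcp_pos: [0.5189, 0.1571, 0.0513]
orientation: [-0.002, 0.67, 0.742, 0.003]
wrist_force: [-2.8, 11.3, 2.9]
finger_gap: 0.0254
grip_force: 30.2
```

```bash
python3 -m handwheel '[[4,0,0,0,0],[8,0,0,0,0],[12,0,0,0,0],[15,0,0,0,0],[15,0,0,0,0],[15,0,0,0,0]]'
python3 - <<'E'
from h import *
c=snap('wrist','w9'); go(.517,.1715,.051,1.676); s=sensors.get_state(); print(s['finger_gap'],s['grip_force'],s['ft_torque'])
cv2.imwrite('pics/w9c.png',cv2.resize(c['color'][180:400,220:420],None,fx=2.7,fy=2.7))
for n in ('w9',):
    d=load(n); h=cv2.cvtColor(d['color'],cv2.COLOR_BGR2HSV); b=cv2.inRange(h,(5,120,100),(20,255,255)); b[:, :250]=0;b[:,400:]=0
    k,l,st,ce=cv2.connectedComponentsWithStats(b)
    for i in range(1,k):
        if st[i,4]>50: print(n,st[i],px(d,st[i,0]+st[i,2]/2,st[i,1]+st[i,3],plane=.083).round(4), px(d,*ce[i],plane=.083).round(4))
E
```

```text
clock: 8.2
tcp_pos: [0.5174, 0.1684, 0.0505]
orientation: [-0.0, 0.671, 0.741, -0.0]
wrist_force: [-1.8, -3.9, -0.0]
finger_gap: 0.0249
grip_force: 30.0
t 8.25 [0.5175 0.1684 0.0505] yaw 1.67 shift [ 3.1 -0.2 -0.5] turn -0.006 F [-1.5 -4.3  0.3] j [ 0.17  0.34 -0.28  0.95 -0.    1.64]
0.02514760570131523 29.96700346469879 [-1.06456088  0.53746191  0.03464704]
w9 [ 281  188   74   66 4371] [0.5147 0.1885 0.083 ] [0.5131 0.2041 0.083 ]
w9 [288 357  14  13  84] [0.509  0.1233 0.083 ] [0.5073 0.1261 0.083 ]
```

View pics/w9c.png

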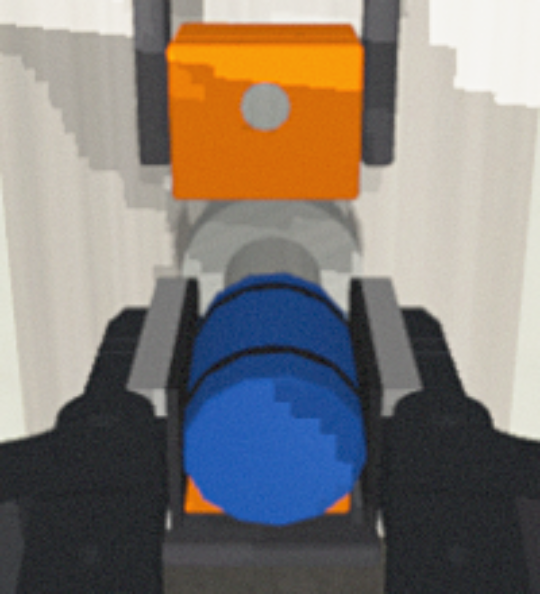

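The view shows shoe a fully back, with the knob still held at (272,440) in the crop and leaning slightly to -y. I'll nudge it to centre and check that it is upright.

```bash
python3 -m handwheel '[[3,0,0,0,0],[3,0,0,0,0],[3,0,0,0,0]]'
cat >> h.py <<'E'
def lean(c,lo=.098,hi=.119,u0=312,u1=328):
    P=np.array([px(c,u,v) for v in range(270,345) for u in range(u0,u1,4)]); P=P[(P[:,2]>lo)&(P[:,2]<hi)&(P[:,1]>.1)]
    a=np.polyfit(P[:,2],P[:,1],1); r=P[:,1]-np.polyval(a,P[:,2]); P=P[abs(r)<.003]; a=np.polyfit(P[:,2],P[:,1],1)
    print('knob front slope dy/dz',a[0].round(3),'front y@.108',np.polyval(a,.108).round(4),len(P))
E
python3 - <<'E'
from h import *
for n in ('w6','w7','w8','w9'): lean(load(n))
c=snap('wrist','w10'); lean(c); go(.517,.1715,.051,1.676)
E
```

```text
clock: 8.55
tcp_pos: [0.5172, 0.1715, 0.0506]
orientation: [-0.0, 0.671, 0.741, -0.0]
wrist_force: [-2.4, -5.2, -0.3]
finger_gap: 0.0256
grip_force: 30.0
knob front slope dy/dz 0.004 front y@.108 0.1827 102
knob front slope dy/dz 0.118 front y@.108 0.1927 83
knob front slope dy/dz -0.137 front y@.108 0.1716 119
knob front slope dy/dz -0.047 front y@.108 0.18 112
knob front slope dy/dz -0.015 front y@.108 0.1829 106
t 8.6 [0.5172 0.1715 0.0506] yaw 1.67 shift [-0.  -0.2 -0.4] turn -0.006 F [-1.8 -4.4  0. ] j [ 0.17  0.34 -0.28  0.95 -0.    1.64]
```

```bash
python3 -m handwheel '[[1.2,0,0,0,0],[1.2,0,0,0,0],[1.2,0,-3,0,0],[1.2,0,-6,0,0],[1.2,0,-9,0,0],[1.2,0,-12,0,0]]' 50
python3 - <<'E'
from h import *
c=snap('wrist','w11'); lean(c,.108,.131); go(.517,.1715,.051,1.676)
E
```

```text
clock: 9.2
tcp_pos: [0.5172, 0.1723, 0.062]
orientation: [0.0, 0.671, 0.741, -0.001]
wrist_force: [0.1, -5.2, -5.0]
finger_gap: 0.0247
grip_force: 49.3
knob front slope dy/dz -0.015 front y@.108 0.1838 115
t 9.25 [0.5174 0.1723 0.0625] yaw 1.669 shift [-0.8 -0.5 11.5] turn -0.007 F [-0.3 -5.7 -1.9] j [ 0.17  0.33 -0.26  0.98 -0.    1.65]
```

```bash
python3 -m handwheel '[[-1.5,0,0,0,0],[-1.5,0,-5,0,0],[-1.5,0,-15,0,0],[-1.5,0,-25,0,0],[-1.5,0,-35,0,0],[-1.5,0,-35,0,0]]'
python3 - <<'E'
from h import *
c=snap('wrist','w12'); lean(c,.142,.163); go(.517,.1715,.18,1.676)
E
```

```text
clock: 9.85
tcp_pos: [0.5192, 0.172, 0.1002]
orientation: [0.001, 0.671, 0.741, 0.002]
wrist_force: [0.5, -0.4, -1.8]
finger_gap: 0.025
grip_force: 49.6
knob front slope dy/dz -0.036 front y@.108 0.1851 89
t 9.9 [0.5186 0.1719 0.0992] yaw 1.67 shift [ -0.2  -1.4 -80.8] turn -0.006 F [-0.2  0.  -1.4] j [ 0.17  0.3  -0.21  1.06  0.    1.64]
```

```bash
python3 -m handwheel '[[0,0,-30,0,0],[0,0,-60,0,0],[0,0,-82,0,0],[-20,-4,-82,0,0],[-60,-11,-82,0,0],[-105,-19,-82,0,0],[-150,-27,-82,0,0],[-195,-36,-82,0,0]]'; python3 -c "
from h import *; go(.488,-.198,.18,1.676)"
```

```text
clock: 10.7
tcp_pos: [0.5005, -0.0275, 0.1795]
orientation: [0.0, 0.671, 0.742, 0.0]
wrist_force: [1.1, -0.0, -1.7]
finger_gap: 0.0248
grip_force: 49.9
t 10.7 [ 0.5005 -0.0275  0.1795] yaw 1.671 shift [-168.4  -29.4   -0.5] turn -0.005 F [ 1.1 -0.  -1.7] j [-0.22  0.18 -0.17  1.23  0.    1.26]
```

```bash
python3 -m handwheel '[[-45,-8,0,0,0],[-90,-16,0,0,0],[-135,-24,0,0,0],[-160,-29,0,0,0],[-168,-29,0,0,0],[-168,-29,0,0,0],[-168,-29,0,0,0]]';  python3 - <<'E'
from h import *
c=snap('wrist','w13'); cv2.imwrite('pics/w13c.png',c['color']); go(.488,-.198,.046,1.676)
P=np.array([px(c,320,v) for v in range(285,350,3)]); print(P[:,1:].round(4).tolist())
E
```

```text
clock: 11.4
tcp_pos: [0.4885, -0.1952, 0.1795]
orientation: [-0.001, 0.671, 0.741, 0.0]
wrist_force: [0.4, 0.2, -1.3]
finger_gap: 0.025
grip_force: 49.8
t 11.45 [ 0.4886 -0.1949  0.1796] yaw 1.671 shift [ -3.2  -0.8 133.6] turn -0.005 F [-0.   0.5 -1.6] j [-0.53  0.22 -0.11  1.24  0.    0.94]
[[-0.1827, 0.2285], [-0.1837, 0.2294], [-0.1839, 0.2318], [-0.1838, 0.2345], [-0.1837, 0.2374], [-0.1839, 0.2395], [-0.1839, 0.2419], [-0.1841, 0.2439], [-0.1839, 0.2465], [-0.1845, 0.2477], [-0.184, 0.2506], [-0.1847, 0.2515], [-0.1855, 0.2521], [-0.1867, 0.2522], [-0.1876, 0.2527], [-0.1891, 0.2523], [-0.1906, 0.252], [-0.1917, 0.2522], [-0.1929, 0.2523], [-0.1944, 0.2519], [-0.1956, 0.252], [-0.197, 0.252]]
```

View pics/w13c.png

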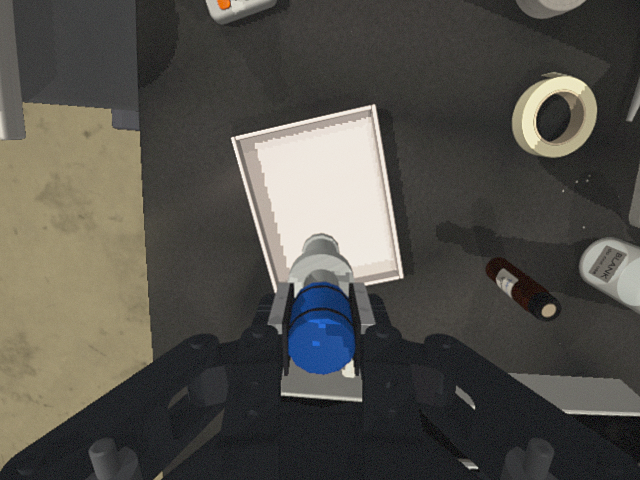

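The plug hangs nearly upright over the tray, with the knob at (321,335) and the tray floor under it; the vial is well clear at (525,290). The foot is about 149 mm above the floor.

```bash
python3 -m handwheel '[[-3,0,35,0,0],[-3,0,75,0,0],[-3,0,110,0,0],[-3,0,130,0,0],[-3,0,140,0,0],[-3,0,145,0,0],[-3,0,145,0,0]]';  python3 -m handwheel '[[0,0,1.5,0,0],[0,0,1.5,0,0]]'; python3 -m handwheel '[[0,0,1.5,0,0],[0,0,1.5,0,0]]'; python3 -m handwheel '[[0,0,1,0,0],[0,0,1,0,0]]'
```

```text
clock: 12.15
tcp_pos: [0.4894, -0.1987, 0.035]
orientation: [0.0, 0.671, 0.742, 0.0]
wrist_force: [0.4, 0.8, -1.6]
finger_gap: 0.0248
grip_force: 49.8
clock: 12.35
tcp_pos: [0.4898, -0.1996, 0.0343]
orientation: [0.001, 0.671, 0.741, 0.0]
wrist_force: [-0.0, -0.2, -2.3]
finger_gap: 0.0246
grip_force: 49.8
clock: 12.55
tcp_pos: [0.4892, -0.1994, 0.0321]
orientation: [0.0, 0.671, 0.741, 0.0]
wrist_force: [-0.5, 0.3, -1.3]
finger_gap: 0.0247
grip_force: 49.8
clock: 12.75
tcp_pos: [0.4889, -0.1993, 0.0307]
orientation: [-0.0, 0.671, 0.741, -0.0]
wrist_force: [0.1, 0.1, -1.8]
finger_gap: 0.0245
grip_force: 49.8
```

```bash
python3 -m handwheel '[[0,0,1,0,0],[0,0,1,0,0]]';  python3 -m handwheel '[[0,0,1,0,0],[0,0,1,0,0]]';python3 - <<'E'
from h import *
c=snap('wrist','w14')
P=np.array([px(c,320,v) for v in range(285,350,3)]); print(P[:,1:].round(4).tolist())
E
```

```text
clock: 12.95
tcp_pos: [0.489, -0.1994, 0.0301]
orientation: [0.0, 0.671, 0.741, -0.0]
wrist_force: [-0.6, 0.2, 1.6]
finger_gap: 0.0245
grip_force: 50.4
clock: 13.15
tcp_pos: [0.4892, -0.1995, 0.03]
orientation: [0.001, 0.671, 0.741, -0.0]
wrist_force: [-2.4, 1.1, 9.2]
finger_gap: 0.0248
grip_force: 51.2
[[-0.1873, 0.0781], [-0.1878, 0.0801], [-0.1879, 0.0825], [-0.1879, 0.0852], [-0.1881, 0.0875], [-0.1882, 0.0898], [-0.1884, 0.0918], [-0.1884, 0.0941], [-0.1879, 0.0973], [-0.1883, 0.0987], [-0.1884, 0.1006], [-0.1886, 0.1025], [-0.1895, 0.1029], [-0.1906, 0.1032], [-0.1919, 0.1031], [-0.1933, 0.1028], [-0.1947, 0.1026], [-0.1959, 0.1027], [-0.1972, 0.1026], [-0.1985, 0.1026], [-0.2001, 0.1022], [-0.201, 0.1027]]
```

```bash
python3 -m handwheel '[[0,0,-1,0,0],[0,0,-1,0,0],[0,0,-1,0,0.15],[0,0,-1,0,0.4],[0,0,-1,0,0.7],[0,0,-1,0,0.7],[0,0,-1,0,0.7],[0,0,-1,0,0.7]]' 20;  python3 -m handwheel '[[0,0,-15,0,0.7],[0,0,-40,0,0.7],[0,0,-80,0,0.7],[0,0,-120,0,0.7],[0,0,-140,0,0.7],[0,0,-140,0,0.7]]';python3 - <<'E'
from h import *
c=snap('wrist','w15'); cv2.imwrite('pics/w15c.png',c['color']); t=snap('top','t15')
b=load('top0')
for n,d in (('before',b),('after',t)):
    h=cv2.cvtColor(d['color'],cv2.COLOR_BGR2HSV); m=cv2.inRange(h,(5,120,100),(20,255,255)); m[:225]=0;m[270:]=0;m[:,:210]=0;m[:,295:]=0
    k,l,st,ce=cv2.connectedComponentsWithStats(m); print(n,[(px(d,*ce[i],plane=.083)[:2].round(4).tolist(),st[i,4]) for i in range(1,k) if st[i,4]>20])
E
```

```text
clock: 14.0
tcp_pos: [0.4889, -0.1992, 0.0296]
orientation: [-0.0, 0.671, 0.741, -0.0]
wrist_force: [-0.3, -0.0, -0.3]
finger_gap: 0.0598
grip_force: 0.0
clock: 14.6
tcp_pos: [0.491, -0.2005, 0.1734]
orientation: [0.003, 0.671, 0.741, 0.001]
wrist_force: [0.5, -0.1, -0.0]
finger_gap: 0.0598
grip_force: 0.0
before [([0.5167, 0.1436], np.int32(220)), ([0.5107, 0.1991], np.int32(166))]
after [([0.5169, 0.1389], np.int32(231)), ([0.5112, 0.2036], np.int32(154))]
```

View pics/w15c.png

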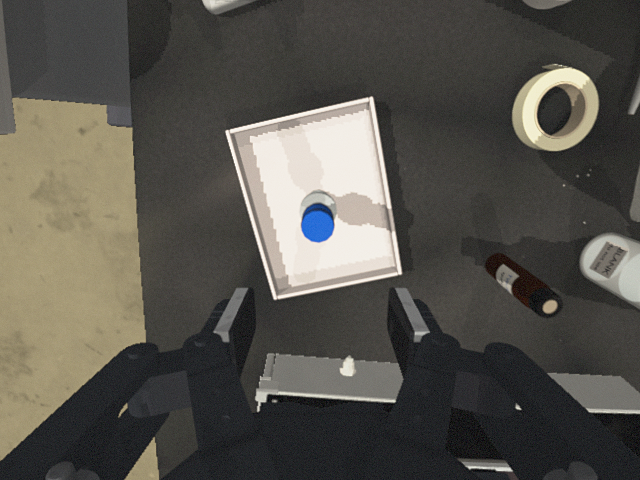

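The plug stands upright mid-tray at (318,220) with the gripper clear of it. Both shoes have moved back about 5 mm, and the vial and tape roll are where they were. I'm handing in.

```bash
python3 -c "
from h import *; print(workorder.hand_in())"
```

```text
the job is handed in; nothing more can be done
None
```

I rocked the plug until both shoes gave way, drew it out and stood it upright on the tray floor, then handed the job in at about 14.7 s on the robot's clock; the hand-in returned no verdict.

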